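# Fetch the windowed spare plate and show it to the phone camera

### The job

Lift the cover flap of the spares case right over so that it stays open by itself, draw the plate with the big round window up out of its groove, and show it to the phone: hold it upright in the air in front of the lens, about 12 cm away, centred on the lens at its height, with its flat face square to it. Finish while still holding it there; leave the shorter plate in the case, and do not disturb the phone or the other things on the table.

Things in the scene. Friction and masses are not known exactly. Their poses are not given: they have to be found in the camera images.
- case: Spares case: plastic box 120 mm (x) by 220 mm (y), 90 mm high, walls and floor 5 mm, heavy, does not shift. Origin under its centre at table height; +x points away from the robot to the hinge side. Inside, two 10 mm grooves run along x at y = -37.5 and +37.5 mm, between 10 mm thick ridges reaching 33 mm above the table; each holds one upright plate, which one varies.
- flap (a joint): Cover flap of the case, rad: 0 closed, grows as the robot's side of it rises, 1.57 upright, stop at 1.85 leaning away from the robot. Free hinge, flap about 0.14 kg: let go below about 1.4 it falls shut, beyond about 1.65 it stays open.
- flap_hinge (a point): Centre of the flap's hinge line, at the case's far (+x) rim, 90.5 mm above the table; the line runs along the case's y. The flap is a 6 mm panel, 224 mm wide, reaching 123 mm from here, its underside level with this point when closed. Axes turn with the flap; those of the case when closed.
- flap_grip (a point): Centre of the T-bar grip on the flap: round bar 12 mm thick, 30 mm long along the case's y, on a 10 mm post. Closed, it lies 100 mm nearer the robot than the hinge and 34 mm above it (28 mm over the panel's top). Held by its two ends (fingers closing along the bar) it pivots between the pads as the flap swings. Axes turn with the flap.
- window_plate: Wanted spare: loose aluminium plate upright in a groove, hidden by the flap. 80 mm long (x), 8 mm thick (y, square to its faces), 70 mm high (z), about 0.09 kg; 32 mm round window centred 27 mm above the lower edge, two 8 mm holes near the top corners. Origin mid lower edge, starting 5 mm above the table, so its top is 15 mm below the case's rim; up to 10 mm off the case's middle in x.
- window_plate_center (a point): Middle of the window plate: 35 mm above its lower edge, mid-length and mid-thickness. Same axes as the plate.
- short_plate: The other plate, to be left in the case: aluminium, 54 mm long (x), 8 mm thick (y), 50 mm high (z), two small holes, no window. Origin at the middle of its lower edge.
- phone: Phone held sideways (150 mm wide, 74 mm high, 9 mm thick), upright on a stand with a 90 mm round foot; loose, 0.6 kg. Origin under the phone at table height; its -x axis is the way the lens looks, roughly towards the robot; z up. Phone middle 130 mm above the table, top of its clamp 172 mm.
- phone_lens (a point): The phone's round camera lens, in the middle of its back (the side towards the robot), 130 mm above the table. Same axes as the phone: the lens looks along -x.
- bowl_a: Loose round plastic bowl of small parts, 100 mm rim, 35 mm high; origin under its centre. Bystander.
- bowl_b: Second loose bowl of small parts, 100 mm rim, 35 mm high; origin under its centre. Bystander.
- wheel: Loose model-car wheel lying flat, 54 mm across, 24 mm high; origin under its centre. Bystander, between case and phone.
- screwdriver: Loose screwdriver, 160 mm long, lying on the table nearest the robot; origin under its middle. Bystander.
- jar: Loose white jar, 56 mm across, 62 mm high; origin under its centre. Bystander.
- buggy: Loose half-built model car, 170 mm long, 112 mm wide, 70 mm high; origin under its centre. Bystander.
- tin: Loose metal tin, 66 mm across, 75 mm high; origin under its centre. Bystander.
There are look-alikes about, which are no part of the job. Leave any red look-alike of the phone alone.

How it is judged:
On the way, in this order (a step that is already met when the one before it is completed fails the run):
1. the flap stands open by itself, out of the fingers, the plate still in its groove (value of joint flap above 1.6 rad and contact force between the fingers and flap below 0.1 N and z of window_plate in the frame of case below 0.02 m), for 0.3 s.
2. the window plate is in the fingers, clear above the case (z of window_plate in the frame of case above 0.09 m and contact force between the fingers and window_plate above 1 N), for 0.1 s.
At the end, for the whole second after the job is handed in: Fingers still hold the window plate in the air, at rest, upright and face square to the phone within 15 degrees, its middle 75-165 mm in front of the lens, within 30 mm of the lens axis, touching neither case nor phone; flap over 1.5 rad; short plate within 15 mm and phone 20 mm of their starts (x of window_plate_center in the frame of phone_lens between -0.165 and -0.075 m and y of window_plate_center in the frame of phone_lens between -0.03 and 0.03 m and z of window_plate_center in the frame of phone_lens between -0.03 and 0.03 m and angle between window_plate's own z axis and vertical below 0.26 rad and angle between the y axis of window_plate and the x axis of phone, either way round below 0.26 rad and contact force between the fingers and window_plate above 1 N and contact force between window_plate and case below 0.2 N and contact force between window_plate and phone below 0.2 N and linear speed of window_plate below 0.03 m/s and value of joint flap above 1.5 rad and distance of short_plate from where it was at the start of the episode below 0.015 m and distance of phone from where it was at the start of the episode below 0.02 m); the arm keeps its last pose, push and grip.
It fails at once if the short plate is pulled from its place (distance of short_plate from where it was at the start of the episode above 0.02 m).
It fails at once if the phone is shoved or tipped (distance of phone from where it was at the start of the episode above 0.02 m or angle between phone's own z axis and vertical above 0.2 rad).
It fails at once if a bystander on the table is disturbed (distance of any of bowl_a, bowl_b, wheel, screwdriver, jar, buggy, tin from where it was at the start of the episode above 0.03 m).
It also fails if it takes over 53 s, if anything falls off the work surface, if the arm or the gripper's body presses on something with over 40 N, if the wrist force passes 120 N, or if a joint passes its speed limit or range.

### The arm

A 6-joint arm with a two-finger parallel gripper is mounted at the origin on the work surface. World frame = base frame: x ahead of the robot, y to its left, z up, the work surface at z = 0. Lengths are in m, angles in rad, forces in N, time in s.
With the tool pointing down it reaches from about 0.325 to 0.925 m from the base axis. Payload 3.1 kg.
Tool frame: the origin (TCP) lies midway between the tips of the shut fingers; the grasp point (between the pads) lies arm.pinch_z behind it (arm.pinch_z is the distance from the TCP to the grasp point, in m); z points along the fingers, y is the line along which they close (so a half turn about z gives the same grasp; the last joint's range is limited). The gripper opens to 85 mm and grips with 20 to 120 N. Pads are 22 mm wide; open, the fingers measure 114 mm over their backs; the gripper's body (76 mm by 85 mm) begins 54 mm behind the grasp point. The pads swing forward as they close: fully open they stand 13 mm farther back than shut.
Start: joints at [-1.265, 0.217, 1.613, -0, 1.311, -0.112], TCP at [0.254, -0.571, 0.208] pointing down, gripper open.
Joint ranges: [-2.75, 2.75], [-0.78, 2.1], [0.31, 2.55], [-1.13, 4.27], [0.13, 2.63], [-2.58, 2.58]. Speed limits (rad/s): [2.79, 2.79, 3.14, 3.14, 3.14, 3.14].

### API

Orientations are given as a unit quaternion [w, x, y, z].
In Python, from bench import arm, camera, camera_info, workorder, find_in, place_of gives the robot as it stands. The module is installed in compiled form; this text tells all that it offers.
- The arm moves only by the tool step_arm, never from a script. Its argument "increments" is a list of rows, each a list of 7 numbers: the shift along the tool's x, y, z in units of 25 mm (1.0 is 25 mm), then the turn, a rotation vector about the tool's x, y, z in units of 5 degrees (1.0 is 5 degrees), then the finger opening in mm, from 0 to 85.4. In form: [[dx, dy, dz, rx, ry, rz, gripper], ...]. A call has 1 to 8 rows; each row shifts and turns the commanded pose from where the row before left it, along the tool's axes as they then stand; what a row does not reach is not made up. A row lasts 1/12 s, in which the tool goes at most 41.7 mm and 7.16 degrees, less where a joint would pass 70% of its speed; a pose out of reach is approached as far as the arm can. A call is refused whole if a number of a shift passes 1 or a number of a turn 1, either way. A call with a gripper value outside its range is refused whole. The fingers move at their own pace and stop on an object; the grip force is fixed at half the most. Time passes only in rows, so rows that do not move let the fingers close. It gives the time, the measured TCP pose, the force, the opening and the grip force at its end, in the units of the state.
- arm.state(): the state, without advancing time (a new reading comes with each control period).
- camera(name): name is "scene" or "top"; returns the picture (384x512x3 uint8, red, green, blue); there is no depth.
- camera_info(name): a dict with "vfov" (degrees; the focal length in pixels is half the picture's height over the tangent of half this angle, whatever the lens; pixels are square), "cx", "cy" (the principal point, pixels), "k1" (the pictures are not rectified: a ray, as slopes to the right and down, at radius r is drawn at 1 + k1 r^2 times it, then the intrinsics apply), "extrinsics" (4x4, takes a point from camera to world coordinates). Camera axes: x right, y up, looking along -z (the intrinsics and any distortion apply to the point x, -y, -z); pixel columns grow to the right and rows downward; lengths in m; the calibration is good to about 2 mm. A picture is of the moment at which its call begins. camera_info takes no time and is no camera call.
- workorder.finish_job(): hands the job in; it is judged then, once.
Trained networks look in the newest picture that a camera, given by its name, has taken for a name from the list of things; names that differ only in an ending like _2 or _b are one class to them, and where a whole thing is asked for, a point or a joint stands for the part that bears it (a point fixed in the world has none). Each returns a list of dicts, best first, with "confidence" (0 to 1); they miss things now and then, are a little off and sometimes report something else, mostly with a low value. They report only what shows in the picture. A call takes as long as a camera call. They do not tell look-alikes from the thing itself.
- find_in(camera, name): "point" ([x, y, z] in m, in world coordinates, good to about 4 mm: the middle of the surface that is visible of it).
- place_of(camera, name): "point" ([x, y, z] in m, in world coordinates, good to about 4 mm: a listed point, or the origin of a listed thing).
The state is a dict: "time": time; "q": joint angles; "qvel": joint speeds; "tau": joint torques, N m; "tcp_pos": TCP position; "ee_rot": TCP orientation; "force": force on the tool from outside, world axes, zero at the start; "ft_torque": the same for the moment, N m; "gripper_width": opening from 0.0 (shut) to 1.0 (fully open); "grasp_force": force on a finger pad.
Only numpy, scipy, OpenCV 4.12 (cv2) and the standard library are available. Lean on these libraries where they do the work, as an engineer would, in place of code of your own. Each camera call takes 0.05 s, during which the arm holds its last target. There are 200 camera calls.

## Working session

There is one attempt and no reset: what is moved stays moved. The work goes in short steps, Python scripts to look and compute and a tool call to move; the robot and the scene stay as the last step left them, time stands still between calls to the robot, and variables do not carry over. Pictures are saved under pics/ and viewed, at most 12 in all, crops included, and the job is handed in when it is done.

Besides the shell and the picture viewer there is one more tool, called after "Request:" as name(argument=value, ...), one argument or row to a line, values as JSON. step_arm: Moves the arm, as the interface text tells. Its arguments: {"type":"object","properties":{"increments":{"type":"array","items":{"type":"array","items":{"type":"number"}}}},"required":["increments"]}

```bash
mkdir -p pics
cat > h.py <<'E'
import numpy as np, cv2
from bench import arm,camera,camera_info,workorder,find_in,place_of
from scipy.spatial.transform import Rotation as R
def proj(name,P):
    c=camera_info(name);E=np.array(c['extrinsics']);p=(np.linalg.inv(E)@np.append(P,1))[:3]
    f=192/np.tan(np.radians(c['vfov'])/2);s=np.array([p[0],-p[1]])/-p[2];s=s*(1+c['k1']*(s@s))
    return np.array([c['cx'],c['cy']])+f*s
def ray(name,uv,z):
    c=camera_info(name);E=np.array(c['extrinsics']);f=192/np.tan(np.radians(c['vfov'])/2)
    d=(np.array(uv)-[c['cx'],c['cy']])/f;s=d.copy()
    for _ in range(20): s=d/(1+c['k1']*(s@s))
    v=E[:3,:3]@np.array([s[0],-s[1],-1]);o=E[:3,3];return o+v*(z-o[2])/v[2]
def rot():
    q=arm.state()['ee_rot'];return R.from_quat([q[1],q[2],q[3],q[0]])
E
python3 - <<'E'
from h import *
for n in('scene','top'):
    cv2.imwrite(f'pics/{n}0.png',camera(n)[...,::-1])
    print(n,{k:np.round(v,3).tolist() for k,v in camera_info(n).items()})
    for t in('case','flap_hinge','flap_grip','phone','phone_lens','bowl_a','wheel','screwdriver','jar','buggy','tin'):
        try: print(t,[(np.round(d['point'],3).tolist(),round(d['confidence'],2),proj(n,d['point']).round().tolist()) for d in place_of(n,t)[:3]])
        except Exception as e: print(t,e)
print(arm.state(),arm.pinch_z)
E
```

```text
scene {'vfov': 47.272, 'cx': 250.506, 'cy': 184.765, 'k1': 0.05, 'extrinsics': [[0.174, -0.523, 0.835, 1.634], [0.985, 0.083, -0.153, -0.201], [0.011, 0.848, 0.529, 0.805], [0.0, 0.0, 0.0, 1.0]]}
case [([0.579, 0.239, 0.003], 0.77, [328.0, 215.0])]
flap_hinge [([0.638, 0.225, 0.092], 0.83, [333.0, 202.0])]
flap_grip [([0.543, 0.25, 0.126], 0.57, [332.0, 175.0])]
phone [([0.319, -0.38, 0.002], 0.94, [129.0, 187.0]), ([0.731, -0.438, -0.002], 0.72, [96.0, 275.0]), ([0.633, -0.263, -0.001], 0.69, [165.0, 243.0])]
phone_lens [([0.622, -0.265, 0.132], 0.98, [160.0, 202.0]), ([0.328, -0.383, 0.131], 0.95, [122.0, 155.0]), ([0.729, -0.443, 0.132], 0.8, [85.0, 233.0])]
bowl_a [([0.778, 0.134, 0.002], 0.92, [314.0, 261.0]), ([0.782, -0.133, -0.002], 0.72, [216.0, 275.0])]
wheel [([0.567, 0.004, 0.0], 0.56, [253.0, 220.0])]
screwdriver [([0.384, 0.015, 0.003], 0.5, [247.0, 188.0])]
jar [([0.454, 0.48, 0.001], 0.79, [383.0, 187.0])]
buggy []
tin [([0.591, 0.472, 0.001], 0.66, [400.0, 210.0])]
top {'vfov': 50.213, 'cx': 260.175, 'cy': 187.884, 'k1': -0.043, 'extrinsics': [[-0.024, 0.986, -0.168,
[... 1067 characters left out ...]
186.0])]
{'time': 1.2, 'q': array([-1.26520829e+00,  2.16903618e-01,  1.61341188e+00,  1.69049019e-07,
        1.31130385e+00, -1.12183664e-01]), 'qvel': array([ 0.00109855,  0.00101846,  0.00115711, -0.00074726, -0.00041427,
       -0.0010271 ]), 'tau': array([ 2.56030880e-04, -3.96895730e+01, -3.04250872e+01, -2.80579106e-04,
        8.24759845e-04, -2.76029866e-06]), 'tcp_pos': array([ 0.2536087 , -0.5712372 ,  0.20769179]), 'ee_rot': array([-1.32966530e-05,  9.78262567e-01,  2.07370079e-01, -1.20776068e-06]), 'force': array([ 1.42241898, -0.61474909,  0.28176024]), 'ft_torque': array([-0.02372543, -0.04926474, -0.0018443 ]), 'grasp_force': 0.0, 'gripper_width': 0.9987552749212575} 0.0187
```

View pics/scene0.png

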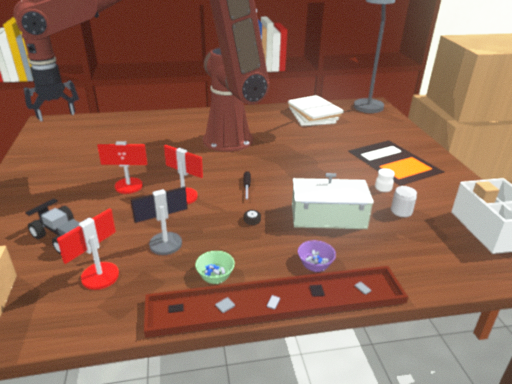

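View pics/top0.png

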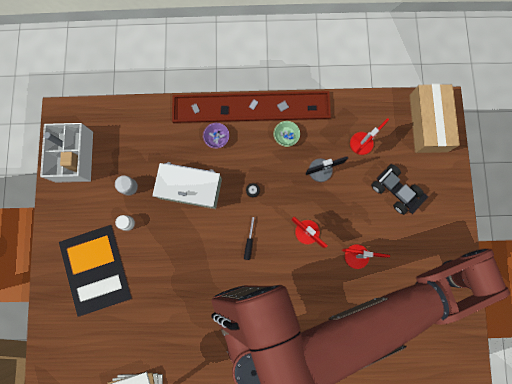

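The phone candidates are a dark grey one (scene 160,205; top 327,167) and three red ones (scene 122,155; 183,162; 90,236). The dark one is the phone, since the red ones are look-alikes. I'll confirm it in a crop and measure the yaws.

Run:
```python
from h import *
a=camera('top');b=camera('scene')
A=cv2.resize(a[150:215,145:365],(800,236),interpolation=cv2.INTER_CUBIC)
B=cv2.resize(b[165:265,120:380],(800,308),interpolation=cv2.INTER_CUBIC)
cv2.imwrite('pics/c1.png',np.vstack([A,B])[...,::-1])
# flap: bright low-sat region in top
hsv=cv2.cvtColor(a,cv2.COLOR_RGB2HSV);m=((hsv[...,2]>170)&(hsv[...,1]<60)).astype(np.uint8)
m[:, :145]=0;m[:,225:]=0;m[:155]=0;m[215:]=0
c=max(cv2.findContours(m,0,1)[0],key=cv2.contourArea);r=cv2.boxPoints(cv2.minAreaRect(c))
print('flap',[ray('top',p,.0965).round(4).tolist() for p in r])
g=((a.max(2)<75)).astype(np.uint8);g[:,:300]=0;g[:,352:]=0;g[:150]=0;g[185:]=0
c=max(cv2.findContours(g,0,1)[0],key=cv2.contourArea);r=cv2.minAreaRect(c);print(r)
print('phone',[ray('top',p,.15).round(4).tolist() for p in cv2.boxPoints(r)])
for n in('top','scene'):
  for t in('flap_hinge','flap_grip','phone_lens','phone','case'):
    print(n,t,[np.round(d['point'],3).tolist() for d in place_of(n,t)[:4]])
```

```text
flap [[0.54, 0.3596, 0.0965], [0.6661, 0.34, 0.0965], [0.6199, 0.116, 0.0965], [0.4954, 0.1385, 0.0965]]
((326.5172119140625, 165.55323791503906), (6.128421783447266, 44.24216842651367), 72.07208251953125)
phone [[0.6111, -0.1864, 0.15], [0.6561, -0.3361, 0.15], [0.635, -0.3415, 0.15], [0.5902, -0.1921, 0.15]]
top flap_hinge [[0.644, 0.224, 0.093], [0.452, 0.479, 0.001]]
top flap_grip [[0.543, 0.245, 0.122], [0.452, 0.482, 0.004]]
top phone_lens [[0.62, -0.27, 0.131], [0.388, -0.187, 0.129], [0.33, -0.384, 0.128], [0.73, -0.447, 0.13]]
top phone [[0.394, -0.19, 0.001], [0.631, -0.268, 0.001], [0.318, -0.379, -0.001], [0.73, -0.438, 0.001]]
top case [[0.579, 0.236, -0.003], [0.553, -0.544, 0.001]]
scene flap_hinge [[0.637, 0.226, 0.089]]
scene flap_grip [[0.541, 0.25, 0.124]]
scene phone_lens [[0.728, -0.442, 0.128], [0.623, -0.266, 0.135], [0.386, -0.19, 0.129], [0.328, -0.383, 0.127]]
scene phone [[0.397, -0.195, 0.0], [0.627, -0.259, 0.001], [0.731, -0.433, -0.0], [0.322, -0.383, 0.003]]
scene case [[0.58, 0.24, 0.0]]
```

View pics/c1.png

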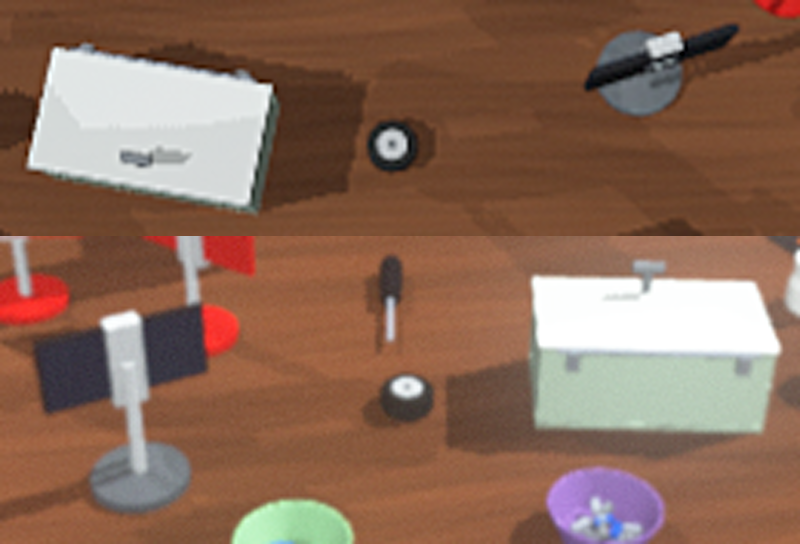

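The crop shows the dark phone on its grey foot (top crop 660,70; scene crop 125,350), with nothing red on it. So the phone is the dark one at (0.63,-0.267), yaw about +16.7°, and the case yaw is about -11.5°. I'll turn the tool to the case axes and rise.

Request:
step_arm(
  increments=[
    [0, 0, -0.3, 0, 0, 0.885, 60],
    [0, 0, -0.3, 0, 0, 0.885, 60],
    [0, 0, -0.3, 0, 0, 0.885, 60],
    [0, 0, -0.3, 0, 0, 0.885, 60],
    [0, 0, -0.3, 0, 0, 0.885, 60],
    [0, 0, -0.3, 0, 0, 0.885, 60],
    [0, 0, -0.3, 0, 0, 0.885, 60],
    [0, 0, 0, 0, 0, 0.885, 60],
  ],
)

```text
time: 2.47
tcp_pos: [0.2539, -0.5723, 0.2624]
ee_rot: [0.002, 0.995, -0.102, 0.001]
force: [-0.7, -0.7, 0.4]
gripper_width: 0.703
grasp_force: 0.0
```

```bash
cat >> h.py <<'E'
def to(P,yaw=None):
    """remaining shift in tool units (now), turn about tool z in 5-deg units"""
    s=arm.state();r=rot();d=r.inv().apply(np.array(P)-s['tcp_pos'])/.025
    M=r.as_matrix();y=np.degrees(np.arctan2(M[1,0],M[0,0]))
    print('t',round(s['time'],2),'tcp',s['tcp_pos'].round(4),'yaw',y.round(2),'down',M[:,2].round(3),'F',s['force'].round(1),'w',round(s['gripper_width']*85.4,1),'gf',round(float(s['grasp_force']),1),'q',s['q'].round(2))
    print('d',d.round(2), None if yaw is None else (-(yaw-y)/5).round(2))
cx=np.array([np.cos(np.radians(-11.5)),np.sin(np.radians(-11.5)),0]);cy=np.array([-cx[1],cx[0],0]);Z=np.array([0,0,1.])
H=np.array([.6395,.2255,.0905])
E
python3 -c "
from h import *
G=H-.1*cx+.034*Z;print(G);to(G-[0,0,.0187],-11.5)"
```

```text
[0.54150753 0.24543679 0.1245    ]
t 2.47 tcp [ 0.2539 -0.5723  0.2624] yaw -11.68 down [ 0.001 -0.003 -1.   ] F [-0.7 -0.7  0.4] w 60.1 gf 0.0 q [-1.27  0.18  1.56 -0.    1.4   0.51]
d [  4.63 -34.38   6.17] -0.04
```

Request:
step_arm(
  increments=[
    [0.13, -1, 0, 0, 0, 0, 60],
    [0.13, -1, 0, 0, 0, 0, 60],
    [0.13, -1, 0, 0, 0, 0, 60],
    [0.13, -1, 0, 0, 0, 0, 60],
    [0.13, -1, 0, 0, 0, 0, 60],
    [0.13, -1, 0, 0, 0, 0, 60],
    [0.13, -1, 0, 0, 0, 0, 60],
    [0.13, -1, 0, 0, 0, 0, 60],
  ],
)

```text
time: 3.13
tcp_pos: [0.3191, -0.3792, 0.2603]
ee_rot: [0.0, 0.995, -0.1, 0.0]
force: [0.3, -0.8, -0.5]
gripper_width: 0.702
grasp_force: 0.0
```

Request:
step_arm(
  increments=[
    [0.13, -1, 0, 0, 0, 0, 60],
    [0.13, -1, 0, 0, 0, 0, 60],
    [0.13, -1, 0, 0, 0, 0, 60],
    [0.13, -1, 0, 0, 0, 0, 60],
    [0.13, -1, 0, 0, 0, 0, 60],
    [0.13, -1, 0, 0, 0, 0, 60],
    [0.13, -1, 0, 0, 0, 0, 60],
    [0.13, -1, 0, 0, 0, 0, 60],
  ],
)

```text
time: 3.8
tcp_pos: [0.3843, -0.1884, 0.2605]
ee_rot: [0.0, 0.995, -0.1, 0.0]
force: [-0.5, 0.3, 0.2]
gripper_width: 0.702
grasp_force: 0.0
```

Request:
step_arm(
  increments=[
    [0.13, -1, 0, 0, 0, 0, 60],
    [0.13, -1, 0, 0, 0, 0, 60],
    [0.13, -1, 0, 0, 0, 0, 60],
    [0.13, -1, 0, 0, 0, 0, 60],
    [0.13, -1, 0, 0, 0, 0, 60],
    [0.13, -1, 0, 0, 0, 0, 60],
    [0.13, -1, 0, 0, 0, 0, 60],
    [0.13, -1, 0, 0, 0, 0, 60],
  ],
)

```text
time: 4.47
tcp_pos: [0.4496, 0.0026, 0.2605]
ee_rot: [0.0, 0.995, -0.1, 0.0]
force: [0.6, 0.7, 0.7]
gripper_width: 0.706
grasp_force: 0.0
```

Request:
step_arm(
  increments=[
    [0.13, -1, 0, 0, 0, 0, 60],
    [0.13, -1, 0, 0, 0, 0, 60],
    [0.13, -1, 0, 0, 0, 0, 60],
    [0.13, -1, 0, 0, 0, 0, 60],
    [0.13, -1, 0, 0, 0, 0, 60],
    [0.13, -1, 0, 0, 0, 0, 60],
    [0.13, -1, 0, 0, 0, 0, 60],
    [0.13, -1, 0, 0, 0, 0, 60],
  ],
)

```text
time: 5.13
tcp_pos: [0.5148, 0.1934, 0.2603]
ee_rot: [-0.0, 0.995, -0.1, 0.0]
force: [-0.1, -0.7, -0.2]
gripper_width: 0.707
grasp_force: 0.0
```

```bash
python3 -c "
from h import *
G=H-.1*cx+.034*Z;to(G-[0,0,.0187],-11.5)
print([d['point'].round(3) if hasattr(d['point'],'round') else d['point'] for d in place_of('top','flap_grip')[:1]+place_of('scene','flap_grip')[:1]])
cv2.imwrite('pics/s2.png',cv2.resize(camera('scene')[60:240,250:450],(800,720))[:600,:,::-1])"
```

```text
t 5.13 tcp [0.5148 0.1934 0.2603] yaw -11.45 down [ 0. -0. -1.] F [-0.1 -0.7 -0.2] w 60.3 gf 0.0 q [ 0.23  0.02  1.73 -0.    1.39  2.  ]
d [ 0.63 -2.25  6.18] 0.01
[[0.5433, 0.2449, 0.1223], [0.5409, 0.2498, 0.1237]]
```

Request:
step_arm(
  increments=[
    [0.3, -1, 0.5, 0, 0, 0, 60],
    [0.3, -1, 0.8, 0, 0, 0, 60],
    [0.03, -0.28, 1, 0, 0, 0, 60],
    [0, 0, 1, 0, 0, 0, 60],
    [0, 0, 1, 0, 0, 0, 60],
    [0, 0, 1, 0, 0, 0, 60],
    [0, 0, 0.8, 0, 0, 0, 60],
    [0, 0, 0, 0, 0, 0, 60],
  ],
)

```text
time: 5.95
tcp_pos: [0.5369, 0.2423, 0.1023]
ee_rot: [0.002, 0.995, -0.1, -0.005]
force: [-1.1, -0.3, -0.0]
gripper_width: 0.702
grasp_force: 0.0
```

```bash
python3 -c "
from h import *
G=H-.1*cx+.034*Z;to(G-[0,0,.0187],-11.5)
a=cv2.resize(camera('scene')[120:220,280:390],(440,400),interpolation=2);b=cv2.resize(camera('top')[150:240,150:230],(356,400),interpolation=2)
cv2.imwrite('pics/s3.png',np.hstack([a,b])[...,::-1])"
```

```text
t 5.95 tcp [0.5369 0.2423 0.1023] yaw -11.52 down [-0.01  -0.004 -1.   ] F [-1.1 -0.3 -0. ] w 59.9 gf 0.0 q [ 0.31  0.26  1.77 -0.    1.12  2.08]
d [ 0.15 -0.16 -0.14] -0.0
```

View pics/s3.png

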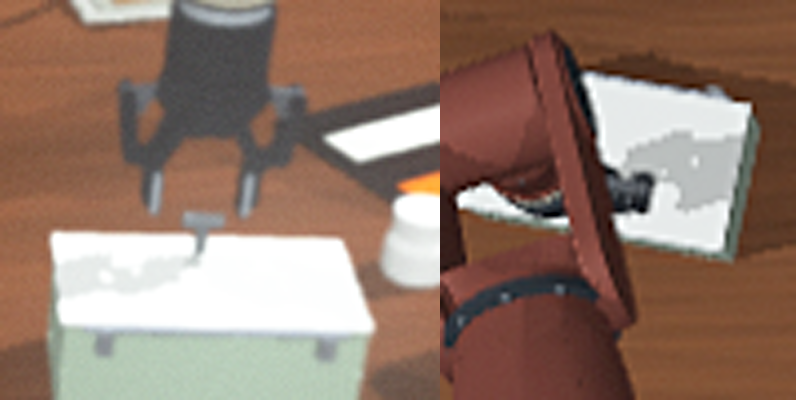

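```bash
python3 -c "
from h import *
s=arm.state();t=s['tcp_pos'];print(s['time'],t)
for p in (t,t+[0,0,.0187],t+.03*cy,t-.03*cy,[.5415,.2454,.1245]): print(((proj('scene',p)-[280,120])*4).round(0))
print([ (d['point'],d['confidence']) for d in place_of('scene','flap_grip')[:1]], arm.state()['tcp_pos'])"
```

```text
6.05 [0.54058165 0.24378939 0.10721573]
[195. 238.]
[198. 217.]
[235. 239.]
[156. 237.]
[200. 219.]
[([0.5382, 0.2513, 0.1263], 0.92)] [0.54199946 0.24437598 0.10884529]
```

The fingertips (crop 152,212 and 245,212) look higher than the computed TCP row, and the bar is at (204,220). I'll let it settle with the fingers narrower and look again.

Request:
step_arm(
  increments=[
    [0, 0, 0, 0, 0, 0, 44],
    [0, 0, 0, 0, 0, 0, 44],
    [0, 0, 0, 0, 0, 0, 44],
    [0, 0, 0, 0, 0, 0, 44],
  ],
)

```text
time: 6.43
tcp_pos: [0.5421, 0.2451, 0.109]
ee_rot: [-0.0, 0.995, -0.1, 0.001]
force: [-0.4, 0.6, -0.8]
gripper_width: 0.51
grasp_force: 0.0
```

```bash
python3 -c "
from h import *
G=H-.1*cx+.034*Z;to(G-[0,0,.0187],-11.5)
a=cv2.resize(camera('scene')[130:200,300:365],(650,600)[::1],interpolation=2)
t=arm.state()['tcp_pos'];print([((proj('scene',p)-[300,130])*[10,600/70]).round() for p in (t,t+[0,0,.0187],G)])
cv2.imwrite('pics/s4.png',a[...,::-1])"
```

```text
t 6.43 tcp [0.5421 0.2451 0.109 ] yaw -11.46 down [ 0.002  0.001 -1.   ] F [-0.4  0.6 -0.8] w 43.6 gf 0.0 q [ 0.31  0.25  1.77 -0.    1.12  2.08]
d [-0.03 -0.01  0.13] 0.01
[array([294., 423.]), array([301., 378.]), array([301., 384.])]
```

View pics/s4.png

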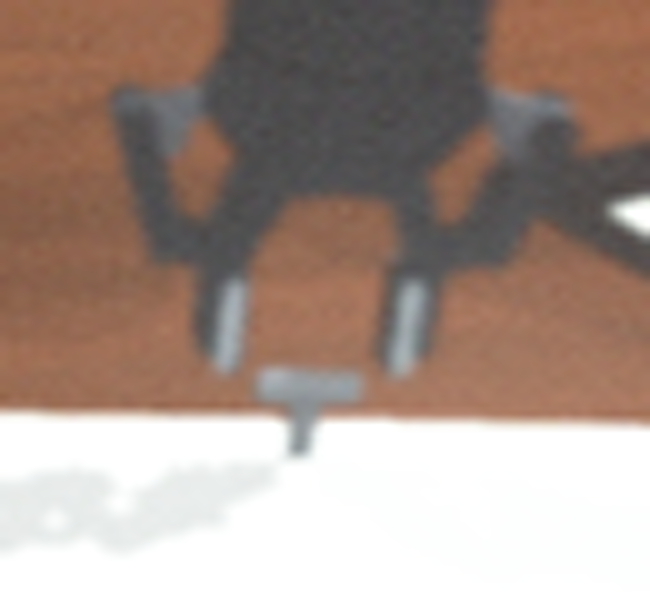

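The tips (225,370; 407,370) stand just above the bar (310,385), while the panel is still at least 15 mm below them by either estimate. I'll go 14 mm lower, then close.

Request:
step_arm(
  increments=[
    [0, 0.05, 0.3, 0, 0, 0, 44],
    [0, 0, 0.26, 0, 0, 0, 44],
    [0, 0, 0, 0, 0, 0, 44],
    [0, 0, 0, 0, 0, 0, 20],
    [0, 0, 0, 0, 0, 0, 20],
    [0, 0, 0, 0, 0, 0, 20],
    [0, 0, 0, 0, 0, 0, 20],
    [0, 0, 0, 0, 0, 0, 20],
  ],
)

```text
time: 7.15
tcp_pos: [0.5408, 0.2468, 0.0939]
ee_rot: [-0.003, 0.995, -0.1, -0.0]
force: [-0.5, 7.4, 0.1]
gripper_width: 0.332
grasp_force: 59.1
```

```bash
python3 -c "
from h import *
G=H-.1*cx+.034*Z;to(G-[0,0,.0187],-11.5)
a=cv2.resize(camera('scene')[130:200,300:365],(650,600)[::1],interpolation=2)
cv2.imwrite('pics/s5.png',a[...,::-1])"
```

```text
t 7.15 tcp [0.5408 0.2468 0.0939] yaw -11.51 down [ 0.     0.006 -1.   ] F [-0.5  7.4  0.1] w 28.3 gf 59.1 q [0.31 0.27 1.78 0.01 1.09 2.08]
d [ 0.04  0.05 -0.48] -0.0
```

View pics/s5.png

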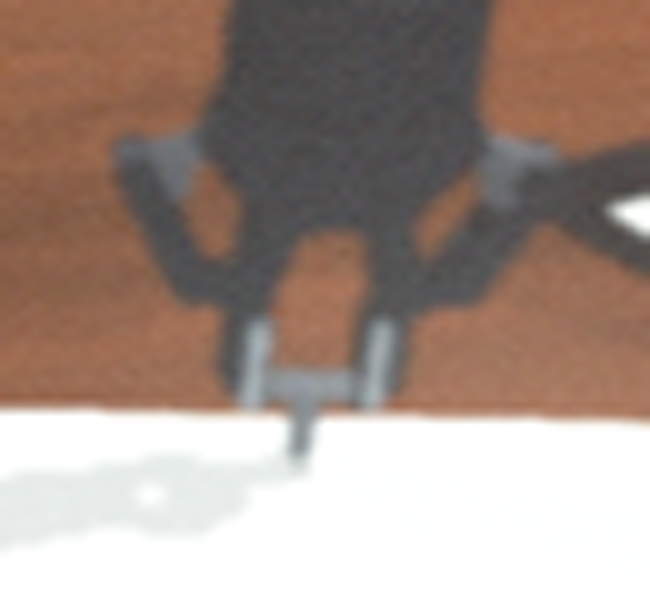

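The pads now hold the bar by both ends (250,385 and 375,385). I'll swing the flap along its arc.

Request:
step_arm(
  increments=[
    [0.12, 0, -0.29, 0, 0, 0, 20],
    [0.13, 0, -0.29, 0, 0, 0, 20],
    [0.17, 0, -0.27, 0, 0, 0, 20],
    [0.16, 0, -0.27, 0, 0, 0, 20],
    [0.2, 0, -0.24, 0, 0, 0, 20],
    [0.2, 0, -0.24, 0, 0, 0, 20],
    [0.23, 0, -0.21, 0, 0, 0, 20],
    [0.24, 0, -0.2, 0, 0, 0, 20],
  ],
)

```text
time: 7.87
tcp_pos: [0.5767, 0.2395, 0.1421]
ee_rot: [-0.003, 0.995, -0.1, -0.0]
force: [5.2, 6.8, -9.8]
gripper_width: 0.326
grasp_force: 59.7
```

Request:
step_arm(
  increments=[
    [0.26, 0, -0.18, 0, 0, 0, 20],
    [0.26, 0, -0.16, 0, 0, 0, 20],
    [0.28, 0, -0.14, 0, 0, 0, 20],
    [0.29, 0, -0.12, 0, 0, 0, 20],
    [0.3, 0, -0.1, 0, 0, 0, 20],
    [0.3, 0, -0.07, 0, 0, 0, 20],
    [0.31, 0, -0.05, 0, 0, 0, 20],
    [0.31, 0, -0.03, 0, 0, 0, 20],
  ],
)

```text
time: 8.53
tcp_pos: [0.6314, 0.2283, 0.1635]
ee_rot: [-0.003, 0.995, -0.099, -0.003]
force: [0.4, 6.8, -5.0]
gripper_width: 0.32
grasp_force: 59.3
```

Request:
step_arm(
  increments=[
    [0.31, 0, 0, 0, 0, 0, 20],
    [0.32, 0, 0.01, 0, 0, 0, 20],
    [0.31, 0, 0.04, 0, 0, 0, 20],
    [0.31, 0, 0.06, 0, 0, 0, 20],
    [0.3, 0, 0.09, 0, 0, 0, 20],
    [0.3, 0, 0.11, 0, 0, 0, 20],
    [0.28, 0, 0.13, 0, 0, 0, 20],
    [0.28, 0, 0.15, 0, 0, 0, 20],
  ],
)

```text
time: 9.2
tcp_pos: [0.694, 0.2155, 0.1525]
ee_rot: [-0.002, 0.995, -0.1, 0.002]
force: [0.5, 5.0, 4.1]
gripper_width: 0.305
grasp_force: 58.7
```

```bash
python3 -c "
from h import *
to(H)
a=cv2.resize(camera('scene')[90:240,260:400],(560,600),interpolation=2)
cv2.imwrite('pics/s6.png',a[...,::-1])"
```

```text
t 9.2 tcp [0.694  0.2155 0.1525] yaw -11.46 down [ 0.004  0.005 -1.   ] F [0.5 5.  4.1] w 26.1 gf 58.7 q [0.2  0.47 1.39 0.   1.27 1.97]
d [-2.23  0.06  2.47] None
```

View pics/s6.png

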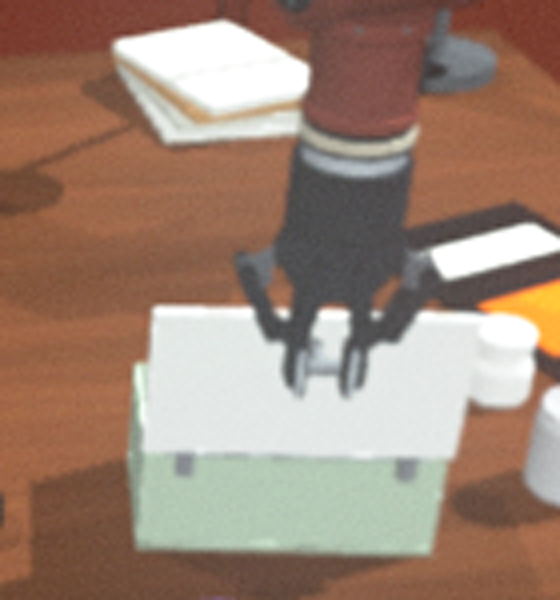

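The flap stands past upright (panel rows 310–455, bar at 320,355), and the TCP travel matches about 1.77 rad. I'll release, then go up.

Request:
step_arm(
  increments=[
    [0, 0, 0, 0, 0, 0, 60],
    [0, 0, 0, 0, 0, 0, 60],
    [0, 0, 0, 0, 0, 0, 60],
    [0, 0, 0, 0, 0, 0, 60],
    [0.1, 0, -0.4, 0, 0, 0, 60],
    [0, 0, -0.8, 0, 0, 0, 60],
    [0, 0, -1, 0, 0, 0, 60],
    [0, 0, -1, 0, 0, 0, 60],
  ],
)

```text
time: 9.92
tcp_pos: [0.6942, 0.212, 0.231]
ee_rot: [0.0, 0.995, -0.1, -0.001]
force: [-0.2, 0.8, 0.9]
gripper_width: 0.702
grasp_force: 0.0
```

Request:
step_arm(
  increments=[
    [0, 0, -1, 0, 0, 0, 60],
    [-1, 0, -0.5, 0, 0, 0, 60],
    [-1, 0, 0, 0, 0, 0, 60],
    [-1, 0, 0, 0, 0, 0, 60],
    [-1, 0, 0, 0, 0, 0, 60],
    [-1, 0, 0, 0, 0, 0, 60],
    [-1, 0, 0, 0, 0, 0, 60],
    [-1, 0, 0, 0, 0, 0, 60],
  ],
)

```text
time: 10.58
tcp_pos: [0.5221, 0.2471, 0.2688]
ee_rot: [-0.0, 0.995, -0.1, 0.0]
force: [-0.5, -0.0, 0.7]
gripper_width: 0.704
grasp_force: 0.0
```

Request:
step_arm(
  increments=[
    [-1, 0, 0, 0, 0, 0, 60],
    [-1, 0, 0, 0, 0, 0, 60],
    [-1, 0, 0, 0, 0, 0, 60],
    [0, 0, 0, 0, 0, 0, 60],
  ],
)

```text
time: 10.92
tcp_pos: [0.446, 0.2628, 0.2687]
ee_rot: [-0.0, 0.995, -0.099, -0.001]
force: [0.8, 1.7, -0.1]
gripper_width: 0.7
grasp_force: 0.0
```

```bash
python3 -c "
from h import *
to(H)
for n in('top','scene'):
  for t in('window_plate','window_plate_center','short_plate','flap_grip'):
    for f in (place_of,): print(n,t,[(np.round(d['point'],3).tolist(),round(d['confidence'],2)) for d in f(n,t)[:2]])
a=cv2.resize(camera('top')[145:220,145:230],(680,600),interpolation=2)
cv2.imwrite('pics/t7.png',a[...,::-1])"
```

```text
t 10.92 tcp [0.446  0.2628 0.2687] yaw -11.33 down [-0.002  0.    -1.   ] F [ 0.8  1.7 -0.1] w 59.8 gf 0.0 q [ 0.4  -0.06  1.79  0.    1.41  2.16]
d [ 7.9  -0.06  7.11] None
top window_plate [([0.594, 0.478, 0.005], 0.65), ([0.779, 0.133, -0.0], 0.46)]
top window_plate_center []
top short_plate []
top flap_grip [([0.546, 0.249, 0.124], 0.59)]
scene window_plate []
scene window_plate_center [([0.782, 0.135, 0.001], 0.19)]
scene short_plate []
scene flap_grip [([0.679, 0.224, 0.186], 0.8)]
```

View pics/t7.png

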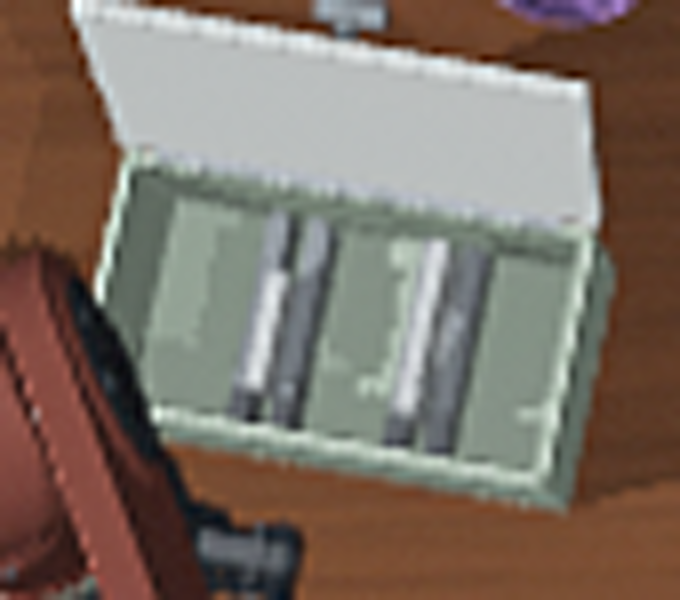

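The flap is open. The right-hand strip (437,240)–(400,415) is about 22 px, or 80 mm: the window plate, at y=-37.5. The left strip (275,270)–(252,388) is about 54 mm: the short plate.

```bash
python3 -c "
from h import *
for z,ps in((.075,((437,240),(400,415))),(.055,((275,270),(252,388)))):
  P=[ray('top',np.array([145+(p[0]+.5)/8-.5,145+(p[1]+.5)/8-.5]),z) for p in ps]
  C=H-.06*cx
  print([p.round(4) for p in P],np.linalg.norm(P[0]-P[1]).round(4),'mid',((P[0]+P[1])/2).round(4),'case xy',[((q-C)@cx).round(4) for q in P],[((q-C)@cy).round(4) for q in P])
print((C-.0375*cy).round(4)); W=C-.0375*cy
to(W+[0,0,.12-W[2]],-11.5)"
```

```text
[array([0.618, 0.193, 0.075]), array([0.5371, 0.2098, 0.075 ])] 0.0826 mid [0.5775 0.2014 0.075 ] case xy [np.float64(0.0454), np.float64(-0.0372)] [np.float64(-0.0361), np.float64(-0.0358)]
[array([0.6099, 0.2718, 0.055 ]), array([0.5545, 0.282 , 0.055 ])] 0.0563 mid [0.5822 0.2769 0.055 ] case xy [np.float64(0.0217), np.float64(-0.0346)] [np.float64(0.0395), np.float64(0.0384)]
[0.5732 0.2007 0.0905]
t 11.37 tcp [0.4503 0.2619 0.2678] yaw -11.51 down [-0. -0. -1.] F [-0.1 -0.2  0.6] w 60.2 gf 0.0 q [ 0.39 -0.05  1.79 -0.    1.41  2.16]
d [5.31 1.42 5.91] -0.0
```

Request:
step_arm(
  increments=[
    [0.9, 0.35, 0, 0, 0, 0, 40],
    [0.9, 0.35, 0, 0, 0, 0, 40],
    [0.9, 0.35, 0.4, 0, 0, 0, 40],
    [0.9, 0.34, 0.9, 0, 0, 0, 40],
    [0.9, 0, 0.9, 0, 0, 0, 40],
    [0.98, 0, 1, 0, 0, 0, 40],
    [0, 0, 1, 0, 0, 0, 40],
    [0, 0, 1, 0, 0, 0, 40],
  ],
)

```text
time: 12.03
tcp_pos: [0.5788, 0.1999, 0.1365]
ee_rot: [0.0, 0.995, -0.101, 0.0]
force: [-0.2, -0.0, -0.0]
gripper_width: 0.467
grasp_force: 0.0
```

Request:
step_arm(
  increments=[
    [0, 0, 0.6, 0, 0, 0, 40],
    [0, 0, 0, 0, 0, 0, 40],
    [0, 0, 0, 0, 0, 0, 40],
    [0, 0, 0, 0, 0, 0, 40],
  ],
)

```text
time: 12.37
tcp_pos: [0.5782, 0.201, 0.1242]
ee_rot: [-0.0, 0.995, -0.1, 0.001]
force: [0.8, 0.1, 0.2]
gripper_width: 0.469
grasp_force: 0.0
```

```bash
python3 -c "
from h import *
to([.5775,.2005,.04],-11.5)
a=camera('scene')[120:230,280:380];b=camera('top')[140:220,150:240]
cv2.imwrite('pics/s8.png',np.hstack([cv2.resize(a,(436,480),interpolation=2),cv2.resize(b,(360,480),interpolation=2)])[...,::-1])"
```

```text
t 12.37 tcp [0.5782 0.201  0.1242] yaw -11.47 down [ 0.002  0.    -1.   ] F [0.8 0.1 0.2] w 40.0 gf 0.0 q [ 0.22  0.27  1.71 -0.    1.16  1.99]
d [-0.03  0.03  3.37] 0.01
```

View pics/s8.png

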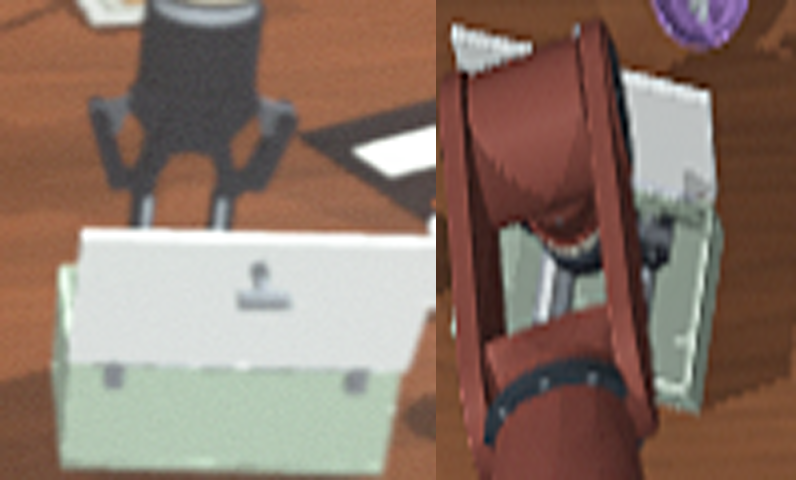

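The flap holds by itself (panel 80–430, 230–370), and the fingers are above the case behind it. I'll descend over the plate.

Request:
step_arm(
  increments=[
    [0, 0, 0.8, 0, 0, 0, 40],
    [0, 0, 0.8, 0, 0, 0, 40],
    [0, 0, 0.6, 0, 0, 0, 40],
    [0, 0, 0.4, 0, 0, 0, 40],
    [0, 0, 0, 0, 0, 0, 40],
  ],
)

```text
time: 12.88
tcp_pos: [0.5757, 0.2007, 0.0566]
ee_rot: [0.0, 0.995, -0.1, -0.001]
force: [-0.6, 0.1, -0.2]
gripper_width: 0.471
grasp_force: 0.0
```

Request:
step_arm(
  increments=[
    [0, 0, 0.4, 0, 0, 0, 40],
    [0, 0, 0.35, 0, 0, 0, 40],
    [0, 0, 0, 0, 0, 0, 40],
    [0, 0, 0, 0, 0, 0, 40],
  ],
)

```text
time: 13.22
tcp_pos: [0.5768, 0.2009, 0.039]
ee_rot: [0.0, 0.995, -0.1, -0.0]
force: [0.4, 0.7, -0.1]
gripper_width: 0.467
grasp_force: 0.0
```

Request:
step_arm(
  increments=[
    [0, 0, 0, 0, 0, 0, 0],
    [0, 0, 0, 0, 0, 0, 0],
    [0, 0, 0, 0, 0, 0, 0],
    [0, 0, 0, 0, 0, 0, 0],
    [0, 0, 0, 0, 0, 0, 0],
    [0, 0, 0, 0, 0, 0, 0],
  ],
)

```text
time: 13.72
tcp_pos: [0.5778, 0.2011, 0.0401]
ee_rot: [-0.0, 0.995, -0.1, 0.001]
force: [0.7, 0.6, 3.2]
gripper_width: 0.068
grasp_force: 61.3
```

Gripped at about 6 mm with compression. Lifting straight up.

Request:
step_arm(
  increments=[
    [0, 0, -0.3, 0, 0, 0, 0],
    [0, 0, -0.5, 0, 0, 0, 0],
    [0, 0, -0.6, 0, 0, 0, 0],
    [0, 0, -0.8, 0, 0, 0, 0],
    [0, 0, -0.8, 0, 0, 0, 0],
    [0, 0, -0.8, 0, 0, 0, 0],
    [0, 0, -0.8, 0, 0, 0, 0],
    [0, 0, -0.8, 0, 0, 0, 0],
  ],
)

```text
time: 14.38
tcp_pos: [0.5767, 0.2008, 0.1759]
ee_rot: [0.0, 0.995, -0.1, 0.0]
force: [0.4, 0.2, -0.6]
gripper_width: 0.073
grasp_force: 60.8
```

Request:
step_arm(
  increments=[
    [0, 0, -0.8, 0, 0, 0, 0],
    [0, 0, -0.8, 0, 0, 0, 0],
    [0, 0, -0.6, 0, 0, 0, 0],
    [0, 0, 0, 0, 0, 0, 0],
    [0, 0, 0, 0, 0, 0, 0],
  ],
)

```text
time: 14.8
tcp_pos: [0.5776, 0.201, 0.2308]
ee_rot: [-0.0, 0.995, -0.1, 0.001]
force: [-0.4, 0.7, -0.6]
gripper_width: 0.073
grasp_force: 60.8
```

```bash
python3 -c "
from h import *
to([.5066,-.302,.225],-73.3)
a=camera('scene')[90:220,270:390]
print([(n,t,[(np.round(d['point'],3).tolist(),round(d['confidence'],2)) for d in place_of(n,t)[:2]]) for n in('scene','top') for t in('window_plate_center','short_plate')])
cv2.imwrite('pics/s9.png',cv2.resize(a,(480,520),interpolation=2)[...,::-1])"
```

```text
t 14.8 tcp [0.5776 0.201  0.2308] yaw -11.46 down [ 0.003  0.001 -1.   ] F [-0.4  0.7 -0.6] w 6.2 gf 60.8 q [ 0.22  0.17  1.63 -0.    1.34  1.99]
d [ 1.22 20.28  0.21] 12.37
[('scene', 'window_plate_center', [([0.575, 0.202, 0.23], 0.53)]), ('scene', 'short_plate', [([0.784, -0.131, -0.004], 0.63)]), ('top', 'window_plate_center', []), ('top', 'short_plate', [([0.583, 0.274, 0.006], 0.6)])]
```

View pics/s9.png

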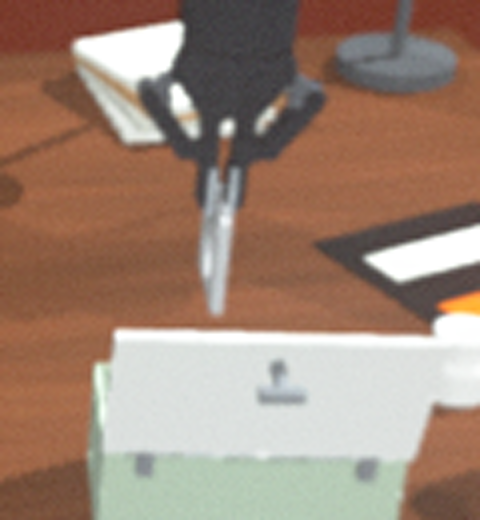

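The plate is in the fingers (215,170–310), its window visible; the flap stays open and the short plate is still in the case. Carrying it over.

Request:
step_arm(
  increments=[
    [0, 0.5, 0, 0, 0, 0, 0],
    [0.06, 0.9, 0, 0, 0, 0, 0],
    [0.06, 1, 0, 0, 0, 0, 0],
    [0.06, 1, 0, 0, 0, 0, 0],
    [0.06, 1, 0, 0, 0, 0, 0],
    [0.06, 1, 0, 0, 0, 0, 0],
    [0.06, 1, 0, 0, 0, 0, 0],
    [0.06, 1, 0, 0, 0, 0, 0],
  ],
)

```text
time: 15.72
tcp_pos: [0.5495, 0.0156, 0.2285]
ee_rot: [0.0, 0.995, -0.1, -0.001]
force: [0.8, -0.2, -0.8]
gripper_width: 0.07
grasp_force: 60.8
```

Request:
step_arm(
  increments=[
    [0.06, 1, 0, 0, 0, 0, 0],
    [0.06, 1, 0, 0, 0, 0, 0],
    [0.06, 1, 0, 0, 0, 0, 0],
    [0.06, 1, 0, 0, 0, 0, 0],
    [0.06, 1, 0, 0, 0, 0, 0],
    [0.06, 1, 0, 0, 0, 0, 0],
    [0.06, 1, 0, 0, 0, 0, 0],
    [0.06, 1, 0, 0, 0, 0, 0],
  ],
)

```text
time: 16.38
tcp_pos: [0.5212, -0.1826, 0.2286]
ee_rot: [0.0, 0.995, -0.1, -0.001]
force: [0.8, -0.2, -0.3]
gripper_width: 0.069
grasp_force: 60.8
```

Request:
step_arm(
  increments=[
    [0.06, 1, 0, 0, 0, 0, 0],
    [0.06, 1, 0, 0, 0, 0, 0],
    [0.06, 1, 0, 0, 0, 0, 0],
    [0.06, 1, 0, 0, 0, 0, 0],
    [0.06, 0.8, 0, 0, 0, 0, 0],
    [0, 0.2, 0, 0, 0, 0, 0],
    [0, 0, 0, 0, 0, 0.6, 0],
    [0, 0, 0, 0, 0, 0.8, 0],
  ],
)

```text
time: 17.05
tcp_pos: [0.504, -0.3052, 0.2284]
ee_rot: [-0.001, 0.987, -0.163, -0.001]
force: [0.4, -0.9, -1.5]
gripper_width: 0.072
grasp_force: 60.8
```

Request:
step_arm(
  increments=[
    [0, 0, 0, 0, 0, 0.9, 0],
    [0, 0, 0, 0, 0, 0.9, 0],
    [0, 0, 0, 0, 0, 0.9, 0],
    [0, 0, 0, 0, 0, 0.9, 0],
    [0, 0, 0, 0, 0, 0.9, 0],
    [0, 0, 0, 0, 0, 0.9, 0],
    [0, 0, 0, 0, 0, 0.9, 0],
    [0, 0, 0, 0, 0, 0.9, 0],
  ],
)

```text
time: 17.72
tcp_pos: [0.5044, -0.3042, 0.2286]
ee_rot: [-0.0, 0.888, -0.459, -0.001]
force: [-0.0, -0.3, -1.9]
gripper_width: 0.072
grasp_force: 60.8
```

Request:
step_arm(
  increments=[
    [0, 0, 0, 0, 0, 0.9, 0],
    [0, 0, 0, 0, 0, 0.9, 0],
    [0, 0, 0, 0, 0, 0.9, 0],
    [0, 0, 0, 0, 0, 0.9, 0],
    [0, 0, 0, 0, 0, 0.2, 0],
    [0, 0, 0, 0, 0, 0, 0],
    [0, 0, 0, 0, 0, 0, 0],
  ],
)

```text
time: 18.3
tcp_pos: [0.5047, -0.3046, 0.2289]
ee_rot: [-0.0, 0.802, -0.597, -0.0]
force: [0.4, -0.6, -1.4]
gripper_width: 0.072
grasp_force: 60.8
```

```bash
python3 -c "
from h import *
to([.5066,-.302,.13],-73.3)
print([(n,t,[(np.round(d['point'],3).tolist(),round(d['confidence'],2)) for d in place_of(n,t)[:4]]) for n in('scene','top') for t in('window_plate_center','phone_lens')])"
```

```text
t 18.3 tcp [ 0.5047 -0.3046  0.2289] yaw -73.37 down [-0.  0. -1.] F [ 0.4 -0.6 -1.4] w 6.2 gf 60.8 q [-0.66  0.13  1.68  0.    1.34  2.19]
d [-0.08 -0.1   3.96] -0.01
[('scene', 'window_plate_center', [([0.575, 0.202, 0.23], 0.53)]), ('scene', 'phone_lens', [([0.728, -0.44, 0.13], 0.72), ([0.329, -0.384, 0.129], 0.59), ([0.621, -0.262, 0.136], 0.55)]), ('top', 'window_plate_center', []), ('top', 'phone_lens', [([0.386, -0.186, 0.128], 0.82), ([0.323, -0.383, 0.122], 0.81), ([0.732, -0.445, 0.129], 0.68), ([0.619, -0.269, 0.129], 0.61)])]
```

Request:
step_arm(
  increments=[
    [-0.08, -0.1, 0.5, 0, 0, 0, 0],
    [0, 0, 0.7, 0, 0, 0, 0],
    [0, 0, 0.7, 0, 0, 0, 0],
    [0, 0, 0.7, 0, 0, 0, 0],
    [0, 0, 0.7, 0, 0, 0, 0],
    [0, 0, 0.5, 0, 0, 0, 0],
    [0, 0, 0.16, 0, 0, 0, 0],
    [0, 0, 0, 0, 0, 0, 0],
  ],
)

```text
time: 19.17
tcp_pos: [0.5058, -0.3013, 0.1281]
ee_rot: [-0.0, 0.802, -0.598, -0.002]
force: [-0.7, 0.0, -2.0]
gripper_width: 0.07
grasp_force: 60.8
```

Request:
step_arm(
  increments=[
    [0, 0, 0, 0, 0, 0, 0],
    [0, 0, 0, 0, 0, 0, 0],
    [0, 0, 0, 0, 0, 0, 0],
    [0, 0, 0, 0, 0, 0, 0],
  ],
)

```text
time: 19.5
tcp_pos: [0.5077, -0.3028, 0.1315]
ee_rot: [0.0, 0.801, -0.598, 0.001]
force: [-0.6, 0.0, -0.7]
gripper_width: 0.074
grasp_force: 60.8
```

```bash
python3 -c "
from h import *
a=camera('scene');b=camera('top')
to([.5066,-.302,.13],-73.3)
print([(n,t,[(np.round(d['point'],3).tolist(),round(d['confidence'],2)) for d in place_of(n,t)[:4]]) for n in('scene','top') for t in('window_plate_center','phone_lens','flap_grip')])
cv2.imwrite('pics/s10.png',np.hstack([cv2.resize(a[90:270,60:400],(500,265)),cv2.resize(b[120:260,250:400],(284,265))])[...,::-1])"
```

```text
t 19.6 tcp [ 0.5074 -0.3026  0.1311] yaw -73.46 down [ 0.001 -0.001 -1.   ] F [-0.2  0.4 -1.4] w 5.5 gf 60.8 q [-0.66  0.22  1.76 -0.    1.16  2.2 ]
d [-0.03  0.02  0.04] -0.03
[('scene', 'window_plate_center', [([0.51, -0.303, 0.131], 0.93), ([0.567, 0.0, 0.0], 0.47)]), ('scene', 'phone_lens', [([0.623, -0.264, 0.132], 0.75), ([0.327, -0.384, 0.13], 0.71), ([0.729, -0.441, 0.128], 0.69), ([0.388, -0.189, 0.13], 0.62)]), ('scene', 'flap_grip', [([0.7, 0.218, 0.177], 0.59)]), ('top', 'window_plate_center', [([0.505, -0.306, 0.138], 0.51)]), ('top', 'phone_lens', [([0.325, -0.385, 0.128], 0.93), ([0.62, -0.27, 0.128], 0.9), ([0.387, -0.187, 0.13], 0.79), ([0.383, 0.011, 0.003], 0.48)]), ('top', 'flap_grip', [([0.701, 0.214, 0.175], 0.77)])]
```

View pics/s10.png

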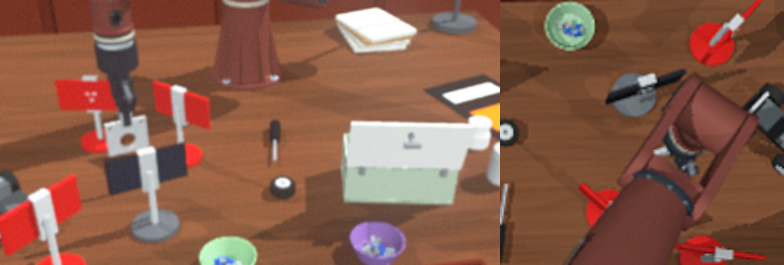

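The plate (127,135) hangs upright, parallel to and in front of the dark phone (147,168). The flap is open and nothing else has moved, so I'll hand in.

```bash
python3 -c "
from h import *
print(workorder.finish_job())"
```

```text
the job is handed in; nothing more can be done
None
```

The job is handed in, and no verdict came back: the flap stands open by itself, and the window plate is held upright about 12 cm in front of the dark phone's lens, centred and square to it; the short plate was still in the case when last seen, and nothing else on the table looked moved.

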